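# Clip the red repair tag onto the roller's eye

## Robot

A 6-joint arm with a two-finger parallel gripper is mounted at the origin on the work surface. World frame = base frame: x ahead of the robot, y to its left, z up, the work surface at z = 0. Lengths are in m, angles in rad, forces in N, time in s.
With the tool pointing down it reaches from about 0.375 to 0.9 m from the base axis. Payload 3.1 kg.
Tool frame: the origin (TCP) lies on the centre line of the jaws, within the pads' length; the fingertips stand robot.tcp_to_tips ahead of it and the grasp point (between the pads) lies 3 mm ahead of it (robot.tcp_to_tips is the distance from the TCP to the fingertips, in m); z points along the fingers, y is the line along which they close (so a half turn about z gives the same grasp; the last joint's range is limited). The gripper opens to 87 mm and grips with 3 to 60 N. Pads are 19 mm wide; open, the fingers measure 117 mm over their backs; the gripper's body (75 mm by 190 mm) begins 51 mm behind the grasp point.
Start: joints at [-1.329, 0.527, 1.433, -0, 1.181, -0.178], TCP at [0.255, -0.57, 0.245] pointing down, gripper open.
Joint ranges: [-3.08, 3.08], [-0.75, 2.2], [0.22, 2.44], [-1.43, 4.57], [0, 2.65], [-2.85, 2.85]. Speed limits (rad/s): [2.79, 2.79, 3.14, 3.14, 3.14, 3.14].

## Interface

Orientations are given as a unit quaternion [x, y, z, w].
In Python, from rig import robot gives the robot as it stands. The module is installed in compiled form; this text tells all that it offers.
- The arm moves only by the shell command python3 -m jog 'ROWS' [FORCE]. ROWS is JSON, one flat list of numbers, 5 for each row, row after row: the finger opening in m, from 0 to 0.087, then the shift along the tool's x, y, z in m, then the turn about the tool's z in units of 10 degrees (1.0 is 10 degrees). In form: [claw, x, y, z, roll, claw, x, y, z, roll, ...]. A call has 1 to 20 rows; each row shifts and turns the commanded pose from where the row before left it, along the tool's axes as they then stand; what a row does not reach is not made up. A row lasts 1/8 s, in which the tool goes at most 62.5 mm and 10.7 degrees, less where a joint would pass 70% of its speed; a pose out of reach is approached as far as the arm can. A call with a gripper value outside its range is refused whole. The fingers move at their own pace and stop on an object; FORCE is the grip in N (left out, the last holds). Time passes only in rows, so rows that do not move let the fingers close. It gives the time, the measured TCP pose, the force, the opening and the grip force at its end, in the units of the state.
- robot.get_obs(): the state, without advancing time (a new reading comes with each control period).
- robot.camera(name): name is "scene" or "top" or "wrist"; returns the picture (480x640x3 uint8, blue, green, red); there is no depth.
- robot.camera_model(name): a dict with "fx", "fy", "cx", "cy" (pixels), "distortion" ([k1, k2, p1, p2, k3] as OpenCV has them; the pictures are not rectified), "R" (3x3) and "t" (3): a world point X has camera coordinates R X + t; the wrist camera has in their place "tool_from_camera" (4x4, takes a point from camera to tool coordinates, whose origin is the TCP and whose axes are the flange's). Camera axes: x right, y down, z forward; pixel columns grow to the right and rows downward; lengths in m; the calibration is good to about 2 mm. A picture is of the moment at which its call begins: read the wrist's pose just before it. camera_model takes no time and is no camera call.
- robot.hand_in(): hands the job in; it is judged then, once.
Trained networks look in the newest picture that a camera, given by its name, has taken for a name from the list of things; names that differ only in an ending like _2 or _b are one class to them, and where a whole thing is asked for, a point or a joint stands for the part that bears it (a point fixed in the world has none). Each returns a list of dicts, best first, with "conf" (0 to 1); they miss things now and then, are a little off and sometimes report something else, mostly with a low value. They report only what shows in the picture. A call takes as long as a camera call. They do not tell look-alikes from the thing itself.
- robot.look_for(camera, label): "extent" ([centre column, centre row, width, height] in pixels, round what is visible of it).
- robot.outline_of(camera, label): "region" (480x640 bool, what is visible of it) and "extent" ([centre column, centre row, width, height] in pixels, round what is visible of it).
The state is a dict: "time": time; "q": joint angles; "joint_velocities": joint speeds; "joint_torque": joint torques, N m; "position": TCP position; "tool_rot": TCP orientation; "ft_force": force on the tool from outside, world axes, zero at the start; "moment": the same for the moment, N m; "grip_width": finger opening in m; "grip_force": force on a finger pad.
Only numpy, scipy, OpenCV 4.12 (cv2) and the standard library are available. Lean on these libraries where they do the work, as an engineer would, in place of code of your own. Each camera call takes 0.05 s, during which the arm holds its last target. There are 200 camera calls.

## Task

Take the red tag out of the rack and clip its snap hook onto the crossbar of the steel eye in front of the roller: set the sprung gate on the bar and press straight down until the bar is past the gate and the gate has snapped shut under it, never bearing on the eye with more than 30 N. Then tug the tag up against the closed gate with about 8 N to prove that it holds, ease off, and let go so that the tag is left hanging on the eye and leaning at rest with its tail on the boards. Leave the yellow and blue tags in the rack.

Things in the scene. Friction and masses are not known exactly. Their poses are not given: they have to be found in the camera images.
- red_grip (a point): Grip point of the loose red tag (about 220 g), a stiff upright plate 106 mm long (x, tail to nose), 10 mm thick (y), 89 mm high (z), with a snap hook at its lower front corner. It lies mid-thickness, tag x 8, 68 mm above the underside, 21 mm below the top edge; grip across the thickness from above. Fingers over 22 mm below it would foul the bar. Axes: the tag's.
- red_tag: The red tag; origin on its underside below the gate's hinge pin, mid-thickness. In its axes (mm): solid tail x -60 to -6, z 0 to 89; the hook's spine is a steel strip with its lower face at z 42, x -6 to 46, red plate above it; the nose is a round post of radius 4 at x 42, down to z 5. Between tail and nose is the loop, closed below by the brass gate.
- red_loop (a point): Centre of the loop of the red tag's hook: tag x 19, z 25.5 mm. Axes are the tag's.
- red_gate (a joint): Angle of the sprung brass gate about its pin at tag x 0, z 9 mm: 0 shut, positive up into the loop (to 1.0 rad); it cannot swing outward. Pushed near its free end it yields at about 2 N, rising to 8 N when nearly passed.
- red_latch: The gate's brass rod, 5 mm round, carried by the red tag; origin at the hinge pin, runs along its x to 34 mm (free end).
- red_mouth (a point): The place on the shut gate, near its free end, that should meet the bar: tag x 31, z 9 mm, on the gate's centre line (from 4 mm behind to 3 mm ahead along x will do). The gate's underside is 2.5 mm below. The bar slips past the gate's tip when its centre is about 22 mm above this point; the gate then snaps shut and 7 mm further the bar meets the spine. Axes: the tag's.
- eye_foot (a point): Middle of the upper face of the eye's 6 mm foot plate (50 by 96 mm). The eye is an upright U of 8 mm round steel bar, legs 64 mm apart along y; its crossbar, straight for 48 mm along y, is directly over this point. The legs are screwed in to an unknown depth: the bar's centre is anywhere from 45 to 75 mm above this point, is not measured and must be found by feel.
- eye_base: The eye with its foot plate; origin at the middle of the plate's underside, which lies on the boards (18 mm above the table); x points to the roller, y along the crossbar, z up. Keep the tag's nose (its +x) to the roller.
- skid: Fixed boards (320 by 220 mm, 18 mm thick) carrying the eye and, across them, a rusty feed roller with bright end discs, 88 mm in diameter; origin under the eye on the table, x to the roller, whose axis is parallel to y at x 125 mm, top at 122 mm.
- rack: Fixed wooden rack, 140 by 210 mm, base 12 mm thick, with three slots 66 mm apart (12 mm wide, walls to 36 mm above the table) in which the tags stand upright with their tails between the walls; lift tags straight up by 30 mm or more to clear. Origin under it at the table.
- yellow_tag: Another such tag in the rack, yellow; to be left alone. Origin as for the red tag.
- blue_tag: Another such tag in the rack, blue; to be left alone. Origin as for the red tag.
There are look-alikes about, which are no part of the job. Of the things that look like the red_tag, the middle-sized one is meant.

How it is judged:
On the way, in this order (a step that is already met when the one before it is completed fails the run):
1. the eye's bar presses the gate open (value of joint red_gate above 0.35 rad and contact force between red_latch and eye_base above 1 N), for 0.02 s.
2. the bar is in the loop and the gate has shut behind it (value of joint red_gate below 0.12 rad and horizontal distance between red_loop and eye_foot below 0.03 m and z of red_loop in the frame of eye_base between 0.028 and 0.083 m and angle between the y axis of red_tag and the y axis of eye_base, either way round below 0.4 rad and angle between red_tag's own z axis and vertical below 0.8 rad), for 0.15 s.
3. the tag is tugged up, the bar bearing on the shut gate from inside with over 4 N (value of joint red_gate below 0.12 rad and contact force between red_latch and eye_base above 4 N), for 0.1 s.
At the end, for the whole second after the job is handed in: The red tag rests on the eye's bar (over 0.05 N), released and still: bar in the loop (loop centre within 30 mm of the foot plate's middle in plan, 28 to 71 mm above its underside), gate shut (under 0.12 rad), tag square to the bar within 0.4 rad, leaning under 0.8 rad (all of step 2 and z of red_loop in the frame of eye_base below 0.071 m and contact force between red_tag and eye_base above 0.05 N and linear speed of red_tag below 0.02 m/s and angular speed of red_tag below 0.2 rad/s); the robot touches nothing.
It fails at once if the tag bears on the eye with more than 30 N (contact force between red_tag and eye_base above 30 N).
It fails at once if the yellow tag is moved by more than 30 mm (distance of yellow_tag from where it was at the start of the episode above 0.03 m).
It fails at once if the blue tag is moved by more than 30 mm (distance of blue_tag from where it was at the start of the episode above 0.03 m).
It also fails if it takes over 53 s, if anything falls off the work surface, if the arm or the gripper's body presses on something with over 40 N, if the wrist force passes 120 N, or if a joint passes its speed limit or range.

## Working session

There is one attempt and no reset: what is moved stays moved. The work goes in short steps, Python scripts to look and compute and a shell command to move; the robot and the scene stay as the last step left them, time stands still between calls to the robot, and variables do not carry over. Pictures are saved under pics/ and viewed, at most 10 in all, crops included, and the job is handed in when it is done.

```bash
mkdir -p pics; python3 - <<'E'
from rig import robot
import cv2,numpy as np
o=robot.get_obs();print(o['time'],o['position'],o['tool_rot'],o['grip_width'],robot.tcp_to_tips)
for c in("scene","top"):
    im=robot.camera(c);cv2.imwrite(f"pics/{c}0.png",im)
    for l in("red_tag","yellow_tag","blue_tag","eye_base","rack","skid"):
        print(c,l,[(round(d['conf'],2),[int(v) for v in d['extent']]) for d in robot.look_for(c,l)])
for c in("scene","top","wrist"):
    m=robot.camera_model(c);print({k:np.round(v,4).tolist() for k,v in m.items()})
E
```

```text
0.0 [ 0.25516849 -0.56980307  0.24357886] [ 9.77942869e-01  2.08869927e-01 -5.46657920e-05 -1.04690347e-03] 0.08738960448711003 0.022
scene red_tag [(0.81, [356, 257, 47, 27]), (0.64, [150, 301, 126, 84]), (0.59, [381, 195, 55, 49])]
scene yellow_tag [(0.66, [403, 162, 52, 48]), (0.54, [388, 216, 1, 0])]
scene blue_tag [(0.91, [394, 177, 55, 53])]
scene eye_base [(0.84, [287, 393, 58, 82])]
scene rack [(0.97, [383, 210, 102, 65]), (0.42, [284, 391, 59, 85])]
scene skid [(0.84, [314, 392, 284, 174])]
top red_tag [(0.79, [297, 222, 21, 39]), (0.67, [231, 234, 12, 61]), (0.64, [418, 304, 39, 21])]
top yellow_tag [(0.71, [159, 239, 18, 58])]
top blue_tag [(0.75, [194, 238, 13, 61])]
top eye_base [(0.94, [420, 207, 50, 33]), (0.62, [228, 233, 14, 61])]
top rack [(0.62, [200, 243, 108, 84])]
top skid [(0.84, [421, 190, 130, 155])]
{'fx': 453.4799, 'fy': 453.4799, 'cx': 316.984, 'cy': 239.8795, 'distortion': [-0.0898, 0.0, 0.0, 0.0, 0.0], 'R': [[0.8388, 0.5444, -0.0016], [0.3856, -0.5963, -0.704], [-0.3842, 0.5899, -0.7102]], 't': [-0.3964, -0.083, 0.9241]}
{'fx': 577.5019, 'fy': 577.5019, 'cx': 314.288, 'cy': 240.4804, 'distortion': [-0.0131, 0.0, 0.0, 0.0, 0.0], 'R': [[0.0056, -0.9995, 0.0325], [-0.9852, -0.0111, -0.1708], [0.1711, -0.0311, -0.9848]], 't': [0.0515, 0.4579, 1.1208]}
{'fx': 373.9946, 'fy': 373.9946, 'cx': 323.0353, 'cy': 241.1939, 'distortion': [-0.0263, 0.0, 0.0, 0.0, 0.0], 'tool_from_camera': [[0.0003, -0.9671, -0.2544, 0.0696], [1.0, 0.0004, -0.0004, -0.0007], [0.0005, -0.2544, 0.9671, -0.14], [0.0, 0.0, 0.0, 1.0]]}
```

View pics/scene0.png

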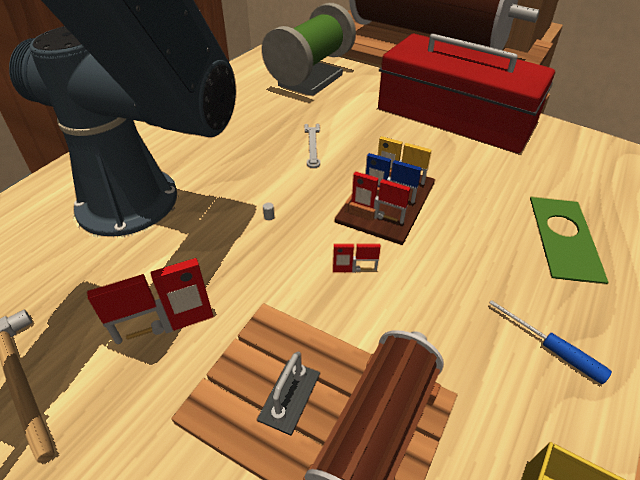

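View pics/top0.png

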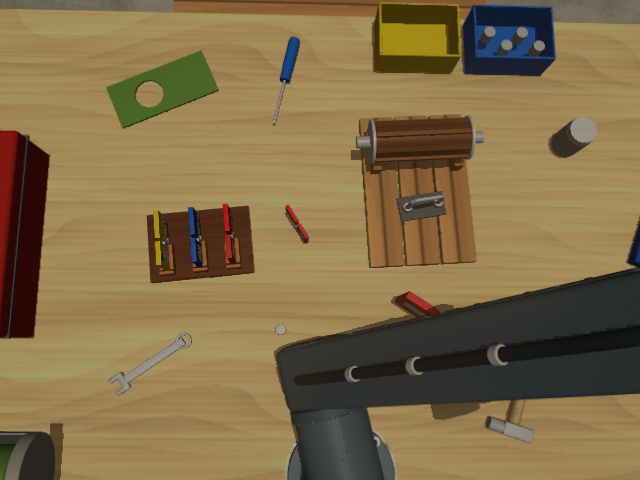

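Red look-alikes: a small one on the table (scene 356,257 / top 297,222), a large one near the arm (scene 150,301 / top 418,304), and the middle-sized one in the rack (scene 381,195 / top 231,234). I choose the one in the rack. The eye is at scene 287,393 / top 420,207. Next I fit the poses and take a close crop to check.

```bash
cat >h.py <<'E'
from rig import robot
import cv2,numpy as np
from scipy.optimize import minimize
from scipy.spatial.transform import Rotation as Ro
def cam(name):
    m=robot.camera_model(name)
    if name!="wrist": R,t=np.array(m["R"]),np.array(m["t"])
    else:
        o=robot.get_obs();W=np.eye(4);W[:3,:3]=Ro.from_quat(o['tool_rot']).as_matrix();W[:3,3]=o['position']
        C=np.linalg.inv(W@np.array(m["tool_from_camera"]));R,t=C[:3,:3],C[:3,3]
    K=np.array([[m["fx"],0,m["cx"]],[0,m["fy"],m["cy"]],[0,0,1.]])
    return R,t,K,np.array(m["distortion"])
def proj(P,c): return cv2.projectPoints(np.asarray(P,float).reshape(-1,3),cv2.Rodrigues(c[0])[0],c[1],c[2],c[3])[0].reshape(-1,2)
def box(x0,x1,y0,y1,z0,z1): return np.array([[x,y,z] for x in(x0,x1) for y in(y0,y1) for z in(z0,z1)])/1e3
def place(B,p,z0):
    c,s=np.cos(p[2]),np.sin(p[2]);return np.c_[B[:,0]*c-B[:,1]*s+p[0],B[:,0]*s+B[:,1]*c+p[1],B[:,2]+z0]
def render(parts,p,z0,c):
    m=np.zeros((480*4,640*4),np.uint8)
    for B in parts: cv2.fillConvexPoly(m,cv2.convexHull((proj(place(B,p,z0),c)*4+2).astype(np.float32)).astype(np.int32),1)
    return m
def fit(views,parts,z0,p0):
    def f(p):
        e=0
        P=parts(p) if callable(parts) else parts
        for M,c in views:
            m=render(P,p,z0,c);e+=1-(m&M).sum()/(m|M).sum()
        return e/len(views)
    st=[.01,.01,.1]+[.01]*(len(p0)-3)
    for k in(1,.4): 
        r=minimize(f,p0,method="Nelder-Mead",options=dict(initial_simplex=np.vstack([p0]+[np.array(p0)+np.eye(len(p0))[i]*st[i]*k for i in range(len(p0))]),xatol=1e-4,fatol=1e-4));p0=r.x
    return r.x,r.fun
def big(m): return cv2.resize(m.astype(np.uint8),None,fx=4,fy=4,interpolation=cv2.INTER_NEAREST)
TAG=[box(-60,46,-5,5,42,89),box(-60,-6,-5,5,24,89)]
def EYE(p):
    h=p[3]*1e3+6
    return [box(-25,25,-48,48,0,6),box(-4,4,-32,32,h-12,h),box(-4,4,-36,-28,6,h-4),box(-4,4,28,36,6,h-4),box(-4,4,-24,24,h-4,h+4)]
def ray(uv,c,z):
    n=cv2.undistortPoints(np.array([[uv]],float),c[2],c[3])[0,0];d=c[0].T@[n[0],n[1],1];o=-c[0].T@c[1];return o+d*(z-o[2])/d[2]
def mask(name,label,near):
    L=robot.outline_of(name,label);return min(L,key=lambda d:np.hypot(d['extent'][0]-near[0],d['extent'][1]-near[1]))['region']
E
python3 - <<'E'
from h import *
ct,cs=cam("top"),cam("scene")
print(ray((231,234),ct,.08),ray((421,207),ct,.024))
imt=robot.camera("top");Mt=mask("top","red_tag",(231,234));Et=mask("top","eye_base",(420,207))
ims=robot.camera("scene");Ms=mask("scene","red_tag",(381,195));Es=mask("scene","eye_base",(287,393))
p=ray((231,234),ct,.08);e=ray((421,207),ct,.024)
for v in([(big(Mt),ct)],[(big(Ms),cs)],[(big(Mt),ct),(big(Ms),cs)]): print("tag",fit(v,TAG,.012,[p[0],p[1],0.]))
for v in([(big(Et),ct)],[(big(Es),cs)],[(big(Et),ct),(big(Es),cs)]): print("eye",fit(v,EYE,.018,[e[0],e[1],0.1,.06]))
cr=cv2.resize(ims[130:280,310:450],None,fx=4,fy=4,interpolation=cv2.INTER_CUBIC)
cv2.imwrite("pics/crop1.png",cr)
E
```

```text
[0.46116941 0.21755949 0.08      ] [ 0.532754   -0.16543422  0.024     ]
tag (array([0.46116941, 0.21755949, 0.        ]), np.float64(1.0))
tag (array([0.47220741, 0.22015794, 0.10213582]), np.float64(0.1516132474831916))
tag (array([0.47220741, 0.22015794, 0.10213582]), np.float64(0.5758066237415957))
eye (array([ 0.53606938, -0.16619936,  0.18610665,  0.05504589]), np.float64(0.04646291024332594))
eye (array([ 0.53683874, -0.16744521,  0.17477428,  0.0562148 ]), np.float64(0.03169518096925905))
eye (array([ 0.53645822, -0.16751456,  0.17831076,  0.05607966]), np.float64(0.04386142568451601))
```

View pics/crop1.png

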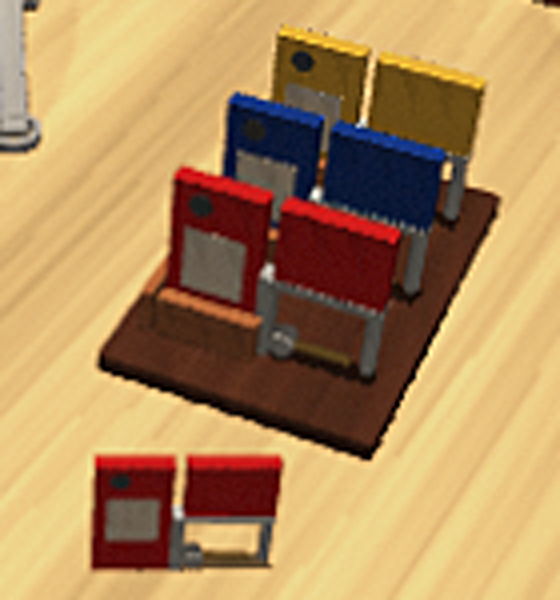

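The crop shows the middle-sized red tag standing in the front slot of the rack. Its hook and nose point to +x (crop 370,340) and its tail is between the walls. I move above it now.

```bash
python3 -m jog '[0.05,0.0377,-0.045,0,0,0.05,0.0377,-0.045,0,0,0.05,0.0377,-0.045,0,0,0.05,0.0377,-0.045,0,0,0.05,0.0377,-0.045,0,0,0.05,0.0377,-0.045,0,0,0.05,0.0377,-0.045,0,0,0.05,0.0377,-0.045,0,0,0.05,0.0377,-0.045,0,0,0.05,0.0377,-0.045,0,0,0.05,0.0377,-0.045,0,0,0.05,0.0377,-0.045,0,0,0.05,0.0377,-0.045,0,0,0.05,0.0377,-0.045,0,0,0.05,0,0,0,0.9,0.05,0,0,0,0.9,0.05,0,0,0,0]'
cat >look.py <<'E'
import sys
from h import *
o=robot.get_obs();c=cam("wrist");im=robot.camera("wrist");cv2.imwrite(f"pics/{sys.argv[1]}.png",im)
print(o['time'],o['position'],Ro.from_quat(o['tool_rot']).as_matrix()[:,0])
E
python3 look.py w1; python3 - <<'E'
from h import *
c=cam("wrist");L=robot.outline_of("wrist","red_tag")
print([(round(d['conf'],2),[int(v) for v in d['extent']]) for d in L])
u=proj([[.4722,.2202,.08]],c)[0];print(u)
M=min(L,key=lambda d:np.hypot(*(np.array(d['extent'][:2])-u)))['region']
print(fit([(big(M),c)],TAG,.012,[.4722,.2202,.10]))
E
```

```text
time: 3.12
position: [0.4797, 0.2205, 0.2446]
tool_rot: [0.999, 0.054, 0.0, -0.0]
ft_force: [1.0, 0.1, 0.5]
grip_width: 0.0502
grip_force: 0.0
3.125 [0.479696   0.22048037 0.24456946] [9.94061292e-01 1.08821612e-01 6.00593635e-05]
[(0.87, [463, 226, 60, 83]), (0.6, [316, 246, 10, 127]), (0.58, [598, 360, 8, 17])]
[323.13264293 237.38288201]
(array([0.47143996, 0.224502  , 0.11750082]), np.float64(0.13281668511838862))
```

View pics/w1.png

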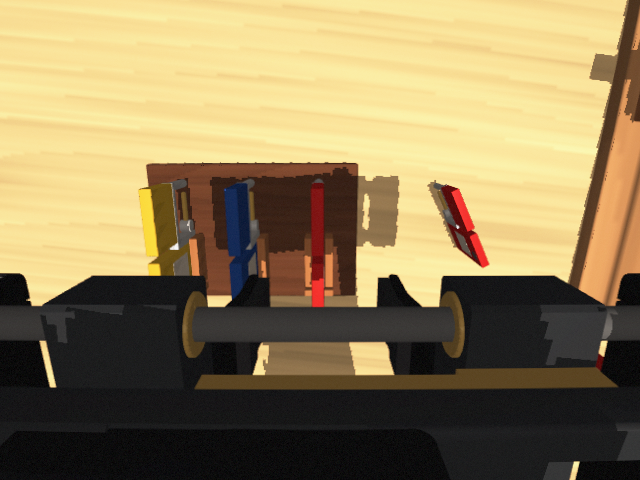

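The red tag's top edge runs from (318,182) at the nose to about (318,305), where the gripper cuts it off. It is centred between the fingers, slightly to the +y side.

```bash
python3 - <<'E'
from h import *
im=cv2.imread("pics/w1.png").astype(int);c=cam("wrist")
r=(im[...,2]>130)&(im[...,1]<70)&(im[...,0]<70)
for y in(176,178,180,182,184,186,200,230,260,290,300,305):
    x=np.where(r[y,295:345])[0]+295; print(y,(x.min(),x.max()) if len(x) else None, ray((x.mean(),y),c,.101).round(4) if len(x) else '')
E
```

```text
176 None 
178 None 
180 None 
182 None 
184 None 
186 None 
200 None 
230 None 
260 None 
290 (np.int64(312), np.int64(323)) [0.4331 0.2204 0.101 ]
300 (np.int64(312), np.int64(323)) [0.4244 0.2195 0.101 ]
305 (np.int64(312), np.int64(323)) [0.42  0.219 0.101]
```

```bash
python3 - <<'E'
from h import *
im=cv2.imread("pics/w1.png").astype(int);c=cam("wrist")
r=(im[...,2]>90)&(im[...,1]<50)&(im[...,0]<50)
for y in(178,180,181,182,183,184,186,200,230,260,280,290,300,305):
    x=np.where(r[y,295:345])[0]+295; print(y,(x.min(),x.max()) if len(x) else None, ray((x.mean()+.5,y),c,.101).round(4) if len(x) else '')
E
```

```text
178 None 
180 None 
181 None 
182 None 
183 (np.int64(313), np.int64(322)) [0.5191 0.2291 0.101 ]
184 (np.int64(313), np.int64(322)) [0.5183 0.229  0.101 ]
186 (np.int64(312), np.int64(322)) [0.5168 0.2292 0.101 ]
200 (np.int64(311), np.int64(323)) [0.5062 0.2281 0.101 ]
230 (np.int64(311), np.int64(323)) [0.4829 0.2256 0.101 ]
260 (np.int64(312), np.int64(323)) [0.4586 0.2227 0.101 ]
280 (np.int64(312), np.int64(319)) [0.4416 0.2225 0.101 ]
290 (np.int64(312), np.int64(323)) [0.4333 0.2188 0.101 ]
300 (np.int64(313), np.int64(322)) [0.4244 0.2197 0.101 ]
305 (np.int64(313), np.int64(322)) [0.42   0.2186 0.101 ]
```

```bash
python3 -m jog '[0.05,0.002,-0.004,0.04,0,0.05,0,0,0.04,0,0.05,0,0,0.04,0,0.05,0,0,0.03,0,0.05,0,0,0.0105,0,0.05,0,0,0,0]' 50
python3 -m jog '[0.008,0,0,0,0,0.005,0,0,0,0,0.005,0,0,0,0,0.005,0,0,0,0,0.005,0,0,0,0]'
```

```text
time: 3.98
position: [0.4814, 0.2242, 0.0839]
tool_rot: [0.999, 0.053, -0.0, 0.0]
ft_force: [-0.2, 0.2, -0.0]
grip_width: 0.0497
grip_force: 0.0
time: 4.6
position: [0.4814, 0.2245, 0.0842]
tool_rot: [0.999, 0.053, 0.0, -0.0]
ft_force: [0.2, -0.2, 0.4]
grip_width: 0.0096
grip_force: 50.0
```

```bash
python3 -m jog '[0.005,0,0,-0.03,0,0.005,0,0,-0.045,0,0.005,0,0,-0.05,0,0.005,0,0,0,0]'
python3 -m jog '[0.005,-0.0013,0.04,0,0,0.005,-0.0013,0.05,0,0,0.005,-0.0013,0.05,0,0,0.005,-0.0013,0.05,0,0,0.005,-0.0013,0.05,0,0,0.005,-0.0013,0.05,0,0,0.005,-0.0013,0.05,0,0,0.005,-0.0013,0.05,0,-0.4,0.005,0,0.007,0,0,0.005,0,0,0,0,0.005,0,0,0,0]'
python3 look.py w2; python3 - <<'E'
from h import *
for n in("top","scene"):
    im=robot.camera(n);c=cam(n);cv2.imwrite(f"pics/{n}2.png",im)
    for l in("red_tag","eye_base"):
        print(n,l,[(round(d['conf'],2),[int(v) for v in d['extent']]) for d in robot.look_for(n,l)])
im=cv2.imread("pics/scene2.png")[270:460,190:390]
cv2.imwrite("pics/s2c.png",np.hstack([cv2.resize(im,None,fx=2,fy=2),cv2.resize(cv2.imread("pics/w2.png"),(400,380))]))
E
```

```text
time: 5.1
position: [0.4837, 0.2251, 0.2124]
tool_rot: [0.999, 0.053, 0.004, -0.001]
ft_force: [-0.0, -0.1, -2.6]
grip_width: 0.0096
grip_force: 50.0
time: 6.48
position: [0.5127, -0.1696, 0.2081]
tool_rot: [0.996, 0.089, -0.001, -0.001]
ft_force: [1.0, -0.1, -3.2]
grip_width: 0.0096
grip_force: 50.0
6.475 [ 0.51270942 -0.1695998   0.20808287] [ 0.98430151  0.17648191 -0.00216076]
top red_tag []
top eye_base []
scene red_tag [(0.78, [254, 323, 83, 55]), (0.67, [357, 256, 48, 27]), (0.63, [143, 304, 114, 86]), (0.53, [385, 210, 103, 65]), (0.41, [290, 395, 62, 81]), (0.19, [394, 176, 52, 47])]
scene eye_base [(0.88, [286, 394, 59, 83])]
```

View pics/s2c.png

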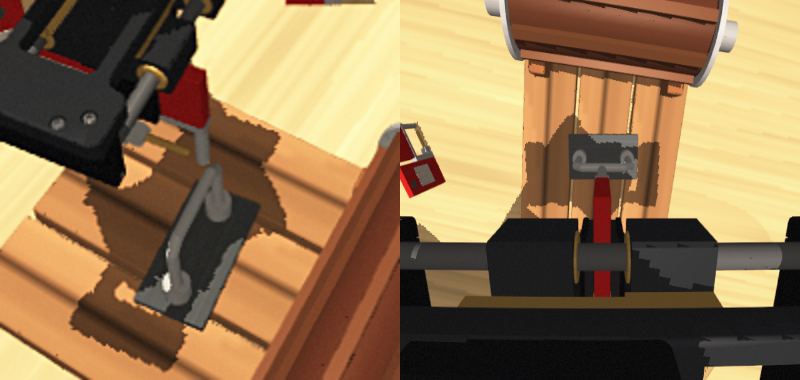

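The scene crop shows the tag held upright, with its gate just over the near side of the eye. In the wrist view (right half) the crossbar lies across the tag's nose at about (603,168) of the montage. Next I refine the eye's pose relative to the tag with the wrist camera.

```bash
python3 - <<'E'
from h import *
import h
c=cam("wrist");o=robot.get_obs();im=robot.camera("wrist");L=robot.outline_of("wrist","eye_base")
print([(round(d['conf'],2),[int(v) for v in d['extent']]) for d in L])
M=L[0]['region'];b=im.astype(int)
red=(b[...,2]>70)&(b[...,1]<50)&(b[...,0]<50)
red[:, :280]=0; red[:,360:]=0
ys,xs=np.where(red[150:370]);print("tag rows",ys.min()+150,[(y,np.where(red[y])[0].mean()+.5) for y in(226,230,240,260,300)])
yt=ys.min()+150
zt=o['position'][2]-.072+.089
print("nose top front",ray((np.where(red[yt+2])[0].mean()+.5,yt),c,zt), "aft",ray((np.where(red[300])[0].mean()+.5,300),c,zt))
T=Ro.from_quat(o['tool_rot']).as_matrix();print("expected",o['position']+T@[.038,0,-.017],"tool x",T[:,0])
ig=cv2.dilate(red.astype(np.uint8),np.ones((9,9))); ig[222:]=1
ig4=big(ig)==0
r0=h.render
h.render=lambda *a:r0(*a)*ig4.astype(np.uint8)
Mb=big(M)*ig4.astype(np.uint8)
print(fit([(Mb,c)],EYE,.018,[.5365,-.1675,.178,.056]))
for hh in(.05,.056,.062): print(hh,fit([(Mb,c)],lambda p:EYE(list(p)+[hh]),.018,[.5365,-.1675,.178]))
E
```

```text
[(0.97, [323, 198, 110, 62]), (0.55, [325, 291, 30, 169])]
tag rows 224 [(226, np.float64(323.5)), (230, np.float64(323.0)), (240, np.float64(323.0)), (260, np.float64(323.0)), (300, np.float64(323.5))]
nose top front [ 0.55598041 -0.16263732  0.22618081] aft [ 0.52885356 -0.16751718  0.22618081]
expected [ 0.55116229 -0.16411728  0.22618531] tool x [9.84312886e-01 1.76431651e-01 1.18479028e-04]
(array([ 0.53435888, -0.16622869,  0.17814616,  0.06451526]), np.float64(0.03725790751535629))
0.05 (array([ 0.53430949, -0.16608784,  0.17872098]), np.float64(0.03694705375236518))
0.056 (array([ 0.53430949, -0.16608784,  0.17872098]), np.float64(0.03694705375236518))
0.062 (array([ 0.53430949, -0.16608784,  0.17872098]), np.float64(0.03694705375236518))
```

```bash
python3 - <<'E'
from h import *
o=robot.get_obs();T=Ro.from_quat(o['tool_rot']).as_matrix();R=np.c_[T[:,0],-T[:,1],-T[:,2]]
W=lambda P,g:o['position']+(np.array(P)/1e3-[g/1e3,0,.072])@R.T
post=lambda z,r=4:[[42+r*np.cos(a),r*np.sin(a),z] for a in np.linspace(0,6.3,24)]
outs=[]
for n,(x0,y0,w,hh),k in(("scene",(240,300,70,60),5.),("wrist",(290,205,66,56),5.3)):
    im=cv2.imread(f"pics/{'scene2' if n=='scene' else 'w2'}.png");c=cam(n)
    a=cv2.resize(im[y0:y0+hh,x0:x0+w],None,fx=k,fy=k,interpolation=cv2.INTER_CUBIC)
    for g,col in((8,(0,255,0)),(13,(255,255,0))):
        b=a.copy()
        for poly in(post(5),post(42),[[46,-5,89],[46,5,89],[46,5,42],[46,-5,42]],[[0,-2.5,9],[34,-2.5,9]]):
            q=((proj(W(poly,g),c)+.5-[x0,y0])*k).astype(np.int32);cv2.polylines(b,[q],True,col,1)
        outs.append(cv2.resize(b,(390,300)))
cv2.imwrite("pics/ov.png",np.vstack([np.hstack(outs[:2]),np.hstack(outs[2:])]))
E
```

```text
(no output)
```

View pics/ov.png

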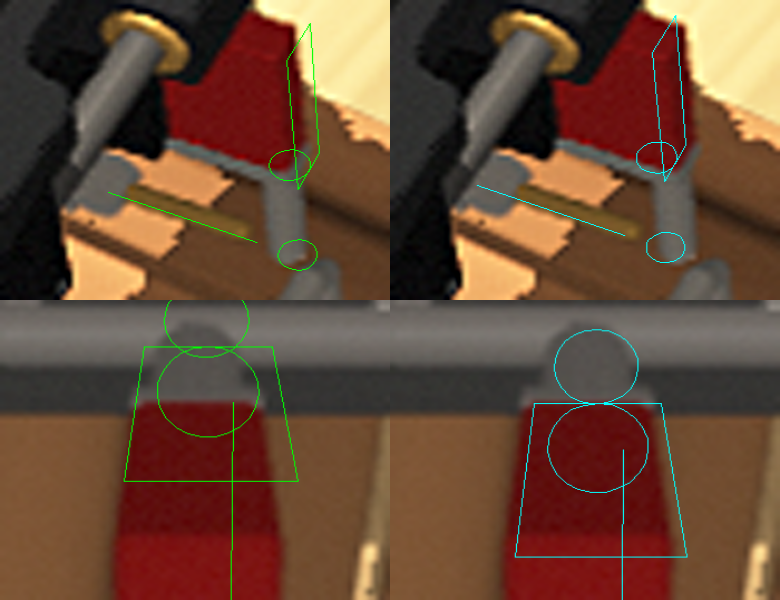

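The wrist overlay matches the model with the TCP at tag x ≈ 12.5, and the scene overlay gives about 10.5. Both put the mouth about 3.5 mm short of the bar, so I shift +x and feel downward.

```bash
python3 -m jog '[0.005,0.004,0,0.015,0,0.005,0,0,0.015,0,0.005,0,0,0.004,0,0.005,0,0,0,0,0.005,0,0,0,0]'
python3 -m jog '[0.005,0,0,0.005,0,0.005,0,0,0.005,0,0.005,0,0,0,0]'
python3 -m jog '[0.005,0,0,0.003,0,0.005,0,0,0.003,0,0.005,0,0,0,0]'
```

```text
time: 7.55
position: [0.5179, -0.1709, 0.1752]
tool_rot: [0.996, 0.088, 0.0, 0.0]
ft_force: [-0.5, 0.3, -3.8]
grip_width: 0.0095
grip_force: 50.0
time: 7.92
position: [0.5173, -0.1705, 0.1646]
tool_rot: [0.996, 0.088, -0.0, -0.0]
ft_force: [1.0, -0.3, -2.2]
grip_width: 0.0095
grip_force: 50.0
time: 8.3
position: [0.5175, -0.1706, 0.1588]
tool_rot: [0.996, 0.088, -0.0, -0.0]
ft_force: [0.1, 0.2, -2.2]
grip_width: 0.01
grip_force: 50.0
```

```bash
for i in 1; do python3 -m jog '[0.005,0,0,0.003,0,0.005,0,0,0.002,0,0.005,0,0,0,0]'; done
python3 -m jog '[0.005,0,0,0.003,0,0.005,0,0,0,0]'
python3 -m jog '[0.005,0,0,0.003,0,0.005,0,0,0,0]'
python3 -m jog '[0.005,0,0,0.003,0,0.005,0,0,0,0]'
```

```text
time: 8.68
position: [0.5178, -0.1708, 0.1542]
tool_rot: [0.996, 0.088, 0.0, 0.0]
ft_force: [-1.2, 0.2, -0.4]
grip_width: 0.0099
grip_force: 50.0
time: 8.93
position: [0.5179, -0.1708, 0.1511]
tool_rot: [0.996, 0.088, 0.0, 0.0]
ft_force: [0.3, -0.1, 0.9]
grip_width: 0.0097
grip_force: 50.0
time: 9.18
position: [0.5181, -0.1708, 0.1481]
tool_rot: [0.996, 0.088, 0.001, 0.0]
ft_force: [-0.5, -0.1, 1.2]
grip_width: 0.0098
grip_force: 50.0
time: 9.43
position: [0.518, -0.171, 0.1451]
tool_rot: [0.996, 0.088, 0.0, 0.0]
ft_force: [0.3, -0.5, 2.5]
grip_width: 0.0095
grip_force: 50.0
```

```bash
python3 -m jog '[0.005,0,0,0.003,0,0.005,0,0,0.003,0,0.005,0,0,0,0]'
python3 -m jog '[0.005,0,0,0.003,0,0.005,0,0,0.003,0,0.005,0,0,0,0]'
python3 -m jog '[0.005,0,0,0.003,0,0.005,0,0,0,0]'
python3 -m jog '[0.005,0,0,0.002,0,0.005,0,0,0,0]'
```

```text
time: 9.8
position: [0.5168, -0.1707, 0.1386]
tool_rot: [0.996, 0.088, -0.001, -0.0]
ft_force: [-1.7, -1.1, 3.1]
grip_width: 0.0096
grip_force: 50.0
time: 10.18
position: [0.516, -0.1698, 0.1316]
tool_rot: [0.996, 0.088, -0.002, -0.001]
ft_force: [-0.1, 0.4, -2.5]
grip_width: 0.0099
grip_force: 50.0
time: 10.42
position: [0.5176, -0.1704, 0.1293]
tool_rot: [0.996, 0.088, -0.0, -0.0]
ft_force: [-0.9, 0.6, -3.6]
grip_width: 0.0096
grip_force: 50.0
time: 10.68
position: [0.5177, -0.1706, 0.1279]
tool_rot: [0.996, 0.088, -0.0, -0.0]
ft_force: [-0.3, 0.8, -3.5]
grip_width: 0.0097
grip_force: 50.0
```

```bash
python3 -m jog '[0.005,0.006,0,-0.003,0,0.005,0,0,-0.004,0,0.005,0,0,0,0]'
python3 -m jog '[0.005,0,0,-0.003,0,0.005,0,0,-0.002,0,0.005,0,0,0,0]'
python3 - <<'E'
from rig import robot
import cv2
im=robot.camera("scene");cv2.imwrite("pics/s3.png",cv2.resize(im[290:440,210:350],None,fx=4,fy=4,interpolation=cv2.INTER_CUBIC))
E
```

```text
time: 11.05
position: [0.524, -0.1698, 0.1356]
tool_rot: [0.996, 0.088, 0.001, 0.0]
ft_force: [-0.3, 0.1, -2.3]
grip_width: 0.0096
grip_force: 50.0
time: 11.42
position: [0.5236, -0.1697, 0.1403]
tool_rot: [0.996, 0.088, 0.0, 0.0]
ft_force: [-0.2, -1.2, -2.9]
grip_width: 0.0096
grip_force: 50.0
```

View pics/s3.png

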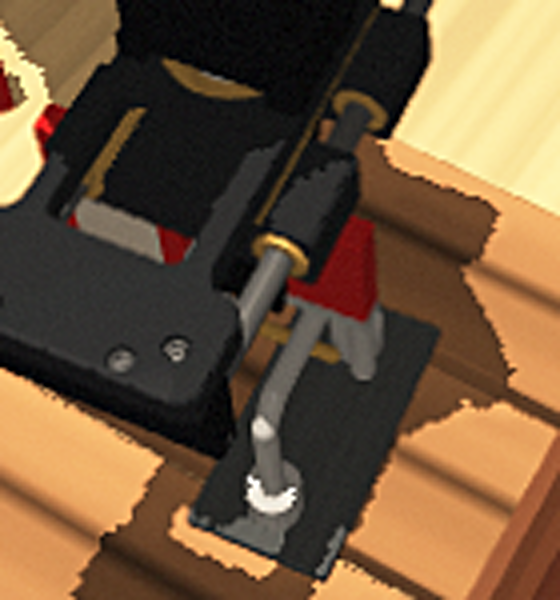

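The crop shows the bar inside the loop. The nose post (365,350) is on the roller side of it and the brass gate (300,340) is shut beneath. Next is the tug, in small steps.

```bash
python3 -m jog '[0.005,0,0,-0.0015,0,0.005,0,0,-0.001,0,0.005,0,0,0,0]'
python3 -m jog '[0.005,0,0,-0.001,0,0.005,0,0,0,0]'
python3 -m jog '[0.005,0,0,-0.001,0,0.005,0,0,0,0]'
```

```text
time: 11.85
position: [0.5236, -0.1697, 0.1426]
tool_rot: [0.996, 0.088, 0.0, 0.0]
ft_force: [-0.3, 0.4, -3.1]
grip_width: 0.0095
grip_force: 50.0
time: 12.1
position: [0.5235, -0.1696, 0.1436]
tool_rot: [0.996, 0.088, -0.0, -0.0]
ft_force: [-0.5, -0.1, -2.1]
grip_width: 0.0091
grip_force: 50.0
time: 12.35
position: [0.5234, -0.1696, 0.1441]
tool_rot: [0.996, 0.088, -0.0, -0.0]
ft_force: [0.1, 0.7, -6.9]
grip_width: 0.0096
grip_force: 50.0
```

```bash
python3 -m jog '[0.005,0,0,-0.0005,0,0.005,0,0,0,0,0.005,0,0,0,0]'
```

```text
time: 12.72
position: [0.5234, -0.1696, 0.1445]
tool_rot: [0.996, 0.088, -0.0, -0.0]
ft_force: [1.8, -0.8, -13.0]
grip_width: 0.0095
grip_force: 50.0
```

```bash
python3 -m jog '[0.005,0,0,-0.0003,0,0.005,0,0,0,0,0.005,0,0,0,0,0.005,0,0,0,0]'
```

```text
time: 13.22
position: [0.5233, -0.1695, 0.1449]
tool_rot: [0.996, 0.088, -0.0, -0.0]
ft_force: [3.3, -0.6, -19.0]
grip_width: 0.0097
grip_force: 50.0
```

```bash
python3 -m jog '[0.005,0,0,0.0006,0,0.005,0,0,0,0,0.005,0,0,0,0]'
python3 -m jog '[0.005,0,0,0.006,0,0.005,0,0,0.006,0,0.005,0,0,0.006,0,0.005,0,0,0.003,0,0.005,0,0,0,0,0.005,0,0,0,0]'
```

```text
time: 13.6
position: [0.5234, -0.1695, 0.1447]
tool_rot: [0.996, 0.088, -0.0, -0.0]
ft_force: [2.4, 0.0, -16.6]
grip_width: 0.0098
grip_force: 50.0
time: 14.35
position: [0.5236, -0.1697, 0.1239]
tool_rot: [0.996, 0.088, 0.0, 0.0]
ft_force: [-0.6, 0.5, -2.7]
grip_width: 0.0094
grip_force: 50.0
```

```bash
python3 -m jog '[0.005,0,0,0.001,0,0.005,0,0,0.0005,0,0.005,0,0,0,0,0.005,0,0,0,0]'
```

```text
time: 14.85
position: [0.5236, -0.1697, 0.1223]
tool_rot: [0.996, 0.088, 0.0, 0.0]
ft_force: [-1.0, 0.6, -3.0]
grip_width: 0.0099
grip_force: 50.0
```

Now about 1 mm above spine contact, so I let go gently and back straight off upward.

```bash
python3 -m jog '[0.02,0,0,0.0005,0,0.03,0,0,0,0,0.04,0,0,0,0,0.05,0,0,0,0,0.05,0,0,0,0,0.05,0,0,0,0,0.05,0,0,0,0]' 10
python3 -m jog '[0.05,0,0,-0.02,0,0.05,0,0,-0.03,0,0.05,0,0,-0.04,0,0.05,0,0,-0.05,0,0.05,-0.03,0,-0.03,0,0.05,-0.04,0,0,0,0.05,-0.04,0,0,0,0.05,0,0,0,0]'
python3 look.py w4;python3 - <<'E'
import cv2,numpy as np
from rig import robot
im=robot.camera("scene")[270:450,190:390]
cv2.imwrite("pics/s4.png",np.hstack([cv2.resize(im,(440,396),interpolation=cv2.INTER_CUBIC),cv2.resize(cv2.imread("pics/w4.png")[100:420,150:470],(350,396))]))
E
```

```text
time: 15.72
position: [0.5235, -0.1696, 0.1218]
tool_rot: [0.996, 0.088, -0.0, -0.0]
ft_force: [-0.0, 0.4, -0.1]
grip_width: 0.0501
grip_force: 0.0
time: 16.73
position: [0.4128, -0.1885, 0.2918]
tool_rot: [0.996, 0.087, -0.001, -0.0]
ft_force: [0.5, -0.3, -0.3]
grip_width: 0.0499
grip_force: 0.0
16.725 [ 0.41284236 -0.18845219  0.29179014] [ 0.98487366  0.17326905 -0.00130518]
```

View pics/s4.png

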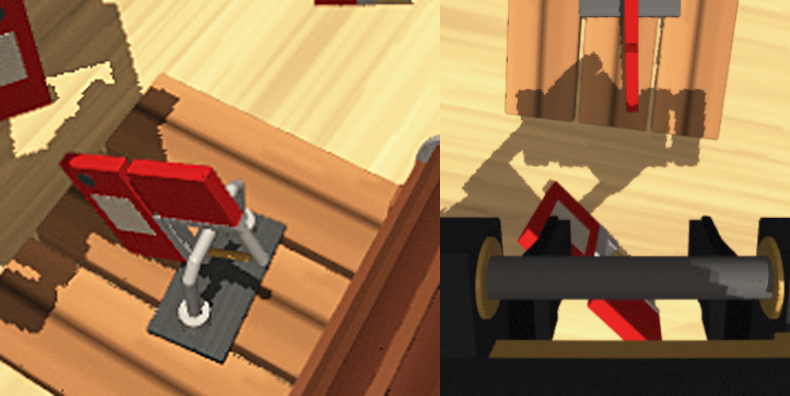

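The scene crop shows the tag hanging on the bar, upright and leaning with its tail on the boards. The gate (235,256) is shut under the bar, and the gripper is clear of everything. I hand in.

```bash
python3 -m jog '[0.05,0,0,0,0,0.05,0,0,0,0,0.05,0,0,0,0]'; python3 -c "
from rig import robot
print(robot.hand_in())"
```

```text
time: 17.2
position: [0.4157, -0.1888, 0.2915]
tool_rot: [0.996, 0.088, -0.0, -0.0]
ft_force: [-0.4, 0.3, -0.1]
grip_width: 0.05
grip_force: 0.0
the job is handed in; nothing more can be done
None
```

The red tag is clipped on the eye's bar with the gate shut and is leaning at rest with its tail on the boards; the gate held a tug that overshot to about 16 N instead of 8 N, and I handed the job in at 17.2 s, with no verdict returned.

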